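# Open a denture flask with the wedge

### The job

Open the cured denture flask in the bench press: swing the press arm fully clear of the flask, then pick up the flask wedge by its handle and push its thin end straight into the slot at the front of the flask until the front lip of the upper half has risen by about 5 mm, and stop there. Finish while still gripping the wedge in place, with the lifted upper half resting on it; leave the bottle, the jar and the plaster cast alone.

Things in the scene. Friction and masses are not known exactly. Their poses are not given: they have to be found in the camera images.
- press: fixed bench flask press: grey bed 182 x 124 x 12 mm, steel column (diameter 28) at its rear, aluminium two-part D-shaped denture flask on the bed, 90 mm in x, 100 in y. Origin on the worktop under the flask's centre; +x from the flask's slotted front to the column. Lower half (fixed): z = 12 to the seam at 45 mm; its guide lugs stand 10 mm above the seam round the upper half
- flask_upper: loose aluminium upper half of the flask, about 0.6 kg, 28 mm high. Origin: centre of its underside, axes as the press's. At its front (-x) a lug 36 wide, 18 long, 12 mm thick sticks out over a like lug of the lower half; between them is the slot: 36 wide, 6 high, 33 mm deep from the lugs' front. Wedged at the front, it tips up about its rear bottom edge (x = +45 mm)
- upper_lip (a point): middle of the lower front edge of the upper half's lug, the ceiling of the slot's mouth: at (-63, 0, +6) mm in the upper half's frame, so 51 mm above the worktop at rest. How far it stands above slot_floor is the opening of the slot: 6 mm with the flask shut, 11 mm when the lip has risen by 5
- slot_floor (a point): middle of the upper front edge of the lower half's lug, the floor of the slot's mouth: fixed, at (-63, 0, 45) mm in the press's frame and with its axes; the slot runs level from here along +x
- swing_arm (a joint): the press's swing arm, rad: 0 = over the middle of the flask (pointing to the press's -x), growing towards the press's -y side up to 1.7 (stop); its pressure foot is off the flask's outline from 1.0 on. Stays where it is left (friction about 1 N at the grip post). Over the flask, the foot (diameter 40) is 1.5 mm above the upper half and keeps it from rising
- hinge_axis (a point): a point on the arm's vertical hinge axis (the column's): at (85, 0, 96) mm in the press's frame. The arm is 24 mm wide, z = 102 to 124 mm; its spindle, 85 mm from the axis, is 170 mm high with a 75 mm cross bar at z = 159. Tall fixed neighbours (m): furnace bell x > 0.63, y > 0.05, from z = 0.2 up; dome mixer x 0.26-0.46, y -0.24 to -0.03, to z = 0.34; box x < 0.44, y < -0.23, to 0.37
- grip_post (a point): grip point on the upright black grip post at the arm's free end, 122 mm from the hinge axis: the post has a diameter of 16 mm and stands from z = 122 to 158 mm; this point is on its axis at z = 144 mm
- wedge: loose flask wedge lying flat, about 0.2 kg, 140 mm long: wooden handle 90 x 18 x 22 mm (length, width, height), then a steel blade 50 long, 24 mm wide, its underside level with the handle's, its top sloping from 22 mm thick at the handle to 2 mm at the tip (slope 0.4). Origin under the middle of the handle, on its underside; +x to the tip, z up
- wedge_tip (a point): middle of the tip of the wedge's blade, on the underside: 95 mm ahead of the wedge's origin
- monomer: brown bottle with a white cap, diameter 42, 98 mm tall, standing by; origin under its centre
- acrylic_jar: white screw-cap jar, diameter 100, 158 mm tall, standing by; origin under its centre
- cast: tan plaster cast of a jaw, 53 x 66 x 30 mm, lying by; origin under its centre

How it is judged:
On the way, in this order (a step that is already met when the one before it is completed fails the run):
1. the press arm is swung clear of the flask (value of joint swing_arm above 1 rad), for 0.2 s.
2. the held wedge lifts the front lip of the upper half off the lower half (z of upper_lip in the frame of slot_floor above 0.008 m and contact force between wedge and flask_upper above 0.3 N and contact force between the fingers and wedge above 1 N), for 0.2 s.
At the end, for the whole second after the job is handed in: arm swung at least 1.0 rad clear; front lip risen by 3 to 8 mm (slot open 9 to 14 mm), upper half still between its guide lugs, at rest and carried at the front by the wedge alone; wedge tip at least 8 mm inside the slot, wedge still gripped by the fingers (value of joint swing_arm above 1 rad and z of upper_lip in the frame of slot_floor between 0.009 and 0.014 m and horizontal distance between upper_lip and slot_floor below 0.006 m and contact force between wedge and flask_upper above 0.3 N and x of wedge_tip in the frame of slot_floor above 0.008 m and contact force between the fingers and wedge above 1 N and contact force between each of the arm, the fingers and flask_upper below 0.2 N and linear speed of flask_upper below 0.01 m/s); the arm keeps its last pose, push and grip.
It fails at once if the upper half is levered up too far (its front lip rises by more than 12 mm) (z of upper_lip in the frame of slot_floor above 0.018 m).
It fails at once if the bottle is disturbed (distance of monomer from where it was at the start of the episode above 0.015 m).
It fails at once if the jar is disturbed (distance of acrylic_jar from where it was at the start of the episode above 0.015 m).
It fails at once if the cast is disturbed (distance of cast from where it was at the start of the episode above 0.015 m).
It also fails if it takes over 72 s, if anything falls off the work surface, if the arm or the gripper's body presses on something with over 40 N, if the wrist force passes 120 N, or if a joint passes its speed limit or range.

### The arm

A 6-joint arm with a two-finger parallel gripper is mounted at the origin on a cart in front of the work surface, level with it; the furniture and walls round the work are solid. World frame = base frame: x ahead of the robot, y to its left, z up, the work surface at z = 0. Lengths are in m, angles in rad, forces in N, time in s.
With the tool pointing down it reaches from about 0.3 to 0.875 m from the base axis. Payload 6.4 kg.
Tool frame: the origin (TCP) lies midway between the tips of the shut fingers; the grasp point (between the pads) lies 19 mm behind it; z points along the fingers, y is the line along which they close (so a half turn about z gives the same grasp; the last joint's range is limited). The gripper opens to 85 mm and grips with 20 to 120 N. Pads are 22 mm wide; open, the fingers measure 114 mm over their backs; the gripper's body (76 mm by 85 mm) begins 54 mm behind the grasp point. The pads swing forward as they close: fully open they stand 13 mm farther back than shut.
Start: joints at [-1.536, 0.181, 1.607, -0, 1.354, -0.206], TCP at [0.137, -0.558, 0.231] pointing down, gripper open.
Joint ranges: [-2.99, 2.99], [-0.89, 2.07], [0.3, 2.58], [-1.14, 4.28], [0, 2.63], [-3.12, 3.12]. Speed limits (rad/s): [2.57, 2.57, 3.01, 3.14, 3.14, 3.14].

### API

Orientations are given as [roll, pitch, yaw] about the fixed x, y, z axes, in that order (R = Rz(yaw) Ry(pitch) Rx(roll)).
In Python, from cell import env, viewer, finder gives the robot as it stands.
- The arm moves only by the tool drive_tool, never from a script. Its argument "targets" is a list that holds one entry, the list of rows, each a list of 7 numbers: the turn, a rotation vector about the tool's x, y, z in degrees, then the shift along the tool's x, y, z in cm, then the opening, from -1 (shut) to 1 (fully open). A call has 1 to 5 rows; each row is the pose to reach, as a shift and turn from the pose commanded when the call began, along the tool's axes at that moment; what a row does not reach only later rows make up. A row lasts 1/10 s, in which the tool goes at most 50 mm and 8.59 degrees, less where a joint would pass 70% of its speed; a pose out of reach is approached as far as the arm can. A call with a gripper value outside its range is refused whole. The fingers move at their own pace and stop on an object; the grip force is fixed at half the most. Time passes only in rows, so rows that repeat a pose let the fingers close. It gives the time, the measured TCP pose, the force, the opening and the grip force at its end, in the units of the state.
- env.read_state(): the state, without advancing time (a new reading comes with each control period).
- viewer.snapshot(name): name is "scene" or "top" or "wrist"; returns (picture, depth): 384x512x3 uint8, red, green, blue; 384x512 float32, m along the optical axis (not along the pixel's ray), 0 where there is no reading.
- viewer.camera_params(name): a dict with "fov_y" (degrees; the focal length in pixels is half the picture's height over the tangent of half this angle, whatever the lens; pixels are square), "cx", "cy" (the principal point, pixels), "pose" (4x4, takes a point from camera to world coordinates). Camera axes: x right, y down, z forward; pixel columns grow to the right and rows downward; lengths in m; the calibration is good to about 2 mm. The wrist camera is an equidistant fisheye: a pixel r from the principal point sees the ray r / f radians off the axis. A picture is of the moment at which its call begins: read the wrist's pose just before it. camera_params takes no time and is no camera call; for the wrist camera it gives the pose at the moment of the call.
- env.finish_job(): hands the job in; it is judged then, once.
Trained networks look in the newest picture that a camera, given by its name, has taken for a name from the list of things; names that differ only in an ending like _2 or _b are one class to them, and where a whole thing is asked for, a point or a joint stands for the part that bears it (a point fixed in the world has none). Each returns a list of dicts, best first, with "score" (0 to 1); they miss things now and then, are a little off and sometimes report something else, mostly with a low value. They report only what shows in the picture. A call takes as long as a camera call.
- finder.masks_of(camera, target): "region" (384x512 bool, what is visible of it) and "rect" ([left, top, right, bottom] in pixels, round what is visible of it).
- finder.pinpoint(camera, target): "centre" ([column, row] in pixels: a listed point, or the origin of a listed thing).
The state is a dict: "t": time; "joints": joint angles; "qvel": joint speeds; "tau": joint torques, N m; "tcp_pos": TCP position; "ee_rot": TCP orientation; "wrist_force": force on the tool from outside, world axes, zero at the start; "ft_torque": the same for the moment, N m; "finger_gap": finger opening in m; "grip_force": force on a finger pad.
Only numpy, scipy, OpenCV 4.12 (cv2) and the standard library are available. Lean on these libraries where they do the work, as an engineer would, in place of code of your own. Each camera call takes 0.05 s, during which the arm holds its last target. There are 200 camera calls.

## Working session

There is one attempt and no reset: what is moved stays moved. The work goes in short steps, Python scripts to look and compute and a tool call to move; the robot and the scene stay as the last step left them, time stands still between calls to the robot, and variables do not carry over. Pictures are saved under pics/ and viewed, at most 10 in all, crops included, and the job is handed in when it is done.

Besides the shell and the picture viewer there is one more tool, called after ">>>" as name(argument=value, ...) on one line, values as JSON. drive_tool: Moves the arm, as the interface text tells. Its arguments: {"type":"object","properties":{"targets":{"type":"array","items":{"type":"array","items":{"type":"array","items":{"type":"number"}}}}},"required":["targets"]}

```bash
ls; mkdir -p pics
cat > h.py <<'E'
import numpy as np, cv2
from cell import env, viewer, finder
from scipy.spatial.transform import Rotation as R
def ray(cam,uv,P=None):
    p=P or viewer.camera_params(cam); f=192/np.tan(np.radians(p['fov_y'])/2)
    d=np.array([uv[0]-p['cx'],uv[1]-p['cy']])
    if cam=='wrist':
        r=np.hypot(*d); a=r/f; v=np.r_[d/max(r,1e-9)*np.sin(a),np.cos(a)]
    else: v=np.r_[d/f,1]
    M=np.array(p['pose']); return M[:3,3],M[:3,:3]@v
def onz(cam,uv,z,P=None):
    o,v=ray(cam,uv,P); return o+v*(z-o[2])/v[2]
def cloud(cam,depth,region,P=None):
    p=P or viewer.camera_params(cam); f=192/np.tan(np.radians(p['fov_y'])/2)
    r,c=np.nonzero(region&(depth>0)); z=depth[r,c]
    M=np.array(p['pose']); X=np.c_[(c-p['cx'])/f*z,(r-p['cy'])/f*z,z]
    return X@M[:3,:3].T+M[:3,3]
E
cat > a.py <<'E'
from h import *
np.set_printoptions(precision=4,suppress=True)
print(env.read_state())
for c in ['scene','top','wrist']:
    im,d=viewer.snapshot(c); cv2.imwrite(f'pics/{c}0.png',im[:,:,::-1]); np.save(f'{c}0.npy',d)
    P=viewer.camera_params(c); print(c,P['fov_y'],P['cx'],P['cy'],np.array(P['pose']).round(3).tolist())
    if c=='wrist': continue
    for n,z in [('press',0),('flask_upper',.045),('upper_lip',.051),('slot_floor',.045),('hinge_axis',.096),('grip_post',.144),('wedge',0),('wedge_tip',0),('monomer',0),('acrylic_jar',0),('cast',0)]:
        for q in finder.pinpoint(c,n)[:2]: print(c,n,round(q['score'],2),np.round(q['centre'],1),onz(c,q['centre'],z,P)[:2])
a=cv2.imread('pics/scene0.png');b=cv2.imread('pics/top0.png')
E
python3 a.py
```

```text
pics
{'t': 0.0, 'joints': array([-1.5363,  0.1816,  1.608 , -0.    ,  1.3538, -0.2063]), 'qvel': array([ 0.0006, -0.0016,  0.0003, -0.0012, -0.0005, -0.0005]), 'tau': array([ -0.0003, -44.4869, -35.1338,  -0.0004,   0.0091,  -0.    ]), 'tcp_pos': array([ 0.1371, -0.5578,  0.2304]), 'ee_rot': array([-3.1398, -0.0004,  0.2408]), 'wrist_force': array([-0.474 ,  0.0438, -0.7165]), 'ft_torque': array([-0.0429, -0.0179, -0.0012]), 'grip_force': 0.0, 'finger_gap': 0.0854074928018722}
scene 50.50509562048349 247.26028097616393 189.7677985058861 [[0.914, -0.348, 0.207, 0.399], [-0.405, -0.802, 0.44, -0.678], [0.013, -0.486, -0.874, 0.95], [0.0, 0.0, 0.0, 1.0]]
scene press 0.58 [206.5 137.6] [0.5865 0.0033]
scene press 0.22 [181.  124.3] [0.5354 0.0776]
scene flask_upper 0.82 [199.5 128.1] [0.5715 0.009 ]
scene upper_lip 0.69 [176.1 126.2] [0.5135 0.0361]
scene slot_floor 0.89 [177.8 126. ] [0.5188 0.0397]
scene hinge_axis 0.71 [230.1 120.7] [ 0.6448 -0.0387]
scene hinge_axis 0.52 [178.3 123.4] [0.5161 0.0069]
scene grip_post 0.94 [181.9 103. ] [0.5396 0.0271]
scene wedge 0.59 [230.9 228. ] [ 
[... 628 characters left out ...]
219.5] [0.5209 0.0453]
top upper_lip 0.53 [274.6 215.8] [ 0.5317 -0.2773]
top slot_floor 0.48 [158.3 215.4] [0.5325 0.0463]
top hinge_axis 0.64 [187.5 171.5] [ 0.6479 -0.0428]
top grip_post 0.68 [159.  211.8] [0.5368 0.0168]
top wedge 0.76 [274.1 215.9] [ 0.5339 -0.277 ]
top wedge 0.45 [368.4 230.1] [ 0.4937 -0.5475]
top wedge_tip 0.89 [295. 190.] [ 0.6094 -0.3379]
top monomer 0.76 [342.  208.2] [ 0.5565 -0.4733]
top acrylic_jar 0.94 [371. 233.] [ 0.4855 -0.5547]
top acrylic_jar 0.64 [276.6 215.3] [ 0.5357 -0.2842]
wrist 65.70646984690485 253.0416243910497 187.66875070299577 [[0.239, -0.925, -0.294, 0.211], [-0.971, -0.227, -0.073, -0.54], [0.001, 0.303, -0.953, 0.374], [0.0, 0.0, 0.0, 1.0]]
```

Run:
```python
import cv2
a=cv2.imread('pics/top0.png')[120:290,100:420];cv2.imwrite('pics/top0c.png',cv2.resize(a,None,fx=2.5,fy=2.5,interpolation=2))
a=cv2.imread('pics/scene0.png');cv2.imwrite('pics/scene0c.png',cv2.resize(a,None,fx=1.55,fy=1.55,interpolation=2))
```

```text
(no output)
```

View pics/top0c.png

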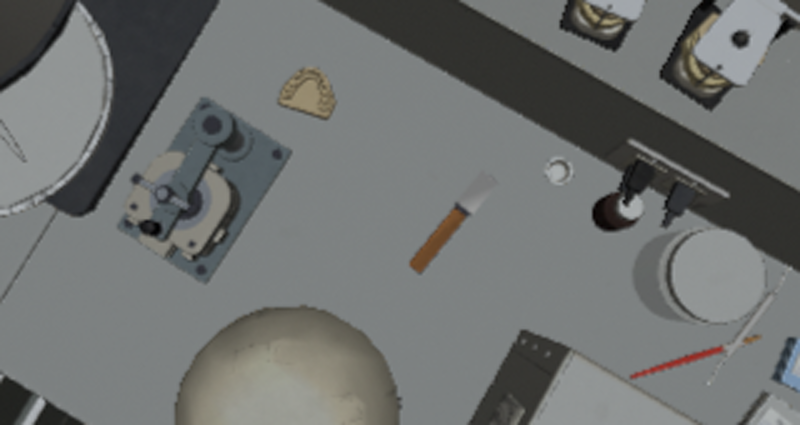

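View pics/scene0c.png

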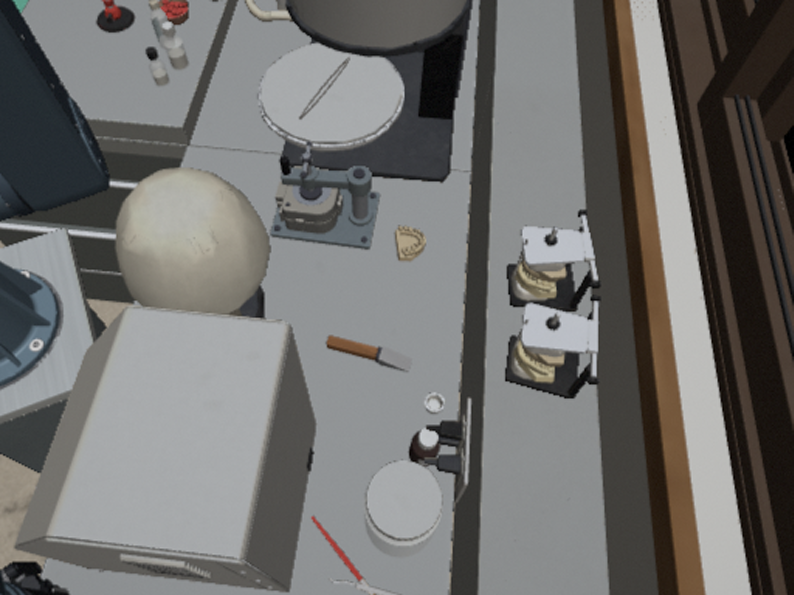

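The scene shows the press with its slotted front facing the upper left (top picture crop, lip about (145,245), post (150,228), hinge (213,125)). The wedge lies free, with its tip at about (488,180) and its handle end at (415,268). The bottle and jar are well away. First I'll lift off clear of the box.

>>> drive_tool(targets=[[[0,0,0,0,0,-27,1],[0,0,0,0,0,-27,1],[0,0,0,0,0,-27,1],[0,0,0,0,0,-27,1],[0,0,0,0,0,-27,1]]])

```text
t: 1.75
tcp_pos: [0.1371, -0.558, 0.4836]
ee_rot: [3.141, 0.0, 0.241]
wrist_force: [0.2, -1.1, 1.2]
finger_gap: 0.0856
grip_force: 0.0
```

```bash
cat >> h.py <<'E'
np.set_printoptions(precision=4,suppress=True)
def go(p,yaw,pitch=0):  # world goal (tool down) -> turn deg, shift cm in tool axes
    s=env.read_state(); A=R.from_euler('xyz',s['ee_rot']); B=R.from_euler('xyz',[np.pi,pitch,yaw])
    print('t',s['t'],'tcp',s['tcp_pos'],'yaw',np.degrees(s['ee_rot'][2]),'F',s['wrist_force'],'j',s['joints'])
    print('turn',np.degrees((A.inv()*B).as_rotvec()).round(1),'shift',(A.inv().apply(np.array(p)-s['tcp_pos'])*100).round(2))
E
python3 - <<'E'
from h import *
go([.54,.022,.48],np.radians(146))
P=viewer.camera_params('top')
ds=np.load('scene0.npy')
for c in ['top','scene']:
    im,d=viewer.snapshot(c)
    for n in ['grip_post','wedge','flask_upper']:
        for q in finder.masks_of(c,n)[:2]:
            X=cloud(c,d,q['region']); print(c,n,q['score'],q['rect'],len(X),np.median(X,0),X.min(0),X.max(0))
            if n=='wedge' and q is not None:
                m,v=X[:,:2].mean(0),np.linalg.svd(X[:,:2]-X[:,:2].mean(0))[2][0] if len(X)<3000 else 0
                print(' wedge axis',np.degrees(np.arctan2(v[1],v[0])),m, ((X[:,:2]-m)@v).min(),((X[:,:2]-m)@v).max())
E
```

```text
t 1.75 tcp [ 0.1371 -0.558   0.4836] yaw 13.79934596294621 F [ 0.1618 -1.087   1.1519] j [-1.5363  0.0991  1.2052  0.      1.8367 -0.2063]
turn [   0.     0.  -132.2] shift [ 52.96 -46.72   0.32]
top grip_post 0.69 [148.5, 162.7, 196.3, 219.1] 769 [ 0.59   -0.0197  0.1262] [ 0.5273 -0.0636  0.0111] [0.6651 0.0282 0.1713]
top wedge 0.9 [265.8, 190.6, 294.8, 229.4] 313 [ 0.5598 -0.299   0.0193] [ 0.4987 -0.3437 -0.0013] [ 0.6122 -0.2507  0.0271]
 wedge axis 140.97810880346773 [ 0.5575 -0.2979] -0.065221279755594 0.07317758514872698
top flask_upper 0.97 [151.8, 179.7, 193.4, 223.5] 717 [ 0.565  -0.0092  0.0722] [ 0.516  -0.0524  0.0103] [0.6257 0.0609 0.1189]
scene grip_post 0.61 [180.7, 91.2, 242.0, 127.9] 1007 [ 0.5847 -0.0146  0.124 ] [ 0.5295 -0.0622 -0.0035] [0.6692 0.154  0.171 ]
scene wedge 0.73 [214.1, 217.6, 269.6, 236.8] 537 [ 0.5623 -0.2989  0.0174] [ 0.4992 -0.3428 -0.004 ] [ 0.6147 -0.2384  0.0268]
 wedge axis -38.128219182490746 [ 0.5583 -0.2966] -0.0774723190154255 0.06583873276467568
scene wedge 0.49 [183.8, 96.5, 237.8, 127.4] 884 [ 0.588  -0.0165  0.1241] [ 0.5316 -0.0622  0.0103] [0.6686 0.1177 0.171 ]
 wedge axis -29.00787550002349 [ 0.5958 -0.0198] -0.0722174146870427 0.07610912347345557
scene flask_upper 0.86 [178.9, 117.2, 219.2, 145.5] 669 [ 0.5552 -0.0215  0.0725] [ 0.5159 -0.0515  0.0444] [0.6273 0.0497 0.0778]
```

>>> drive_tool(targets=[[[0,0,-43,17.5,-15.5,0,1],[0,0,-43,17.5,-15.5,0,1],[0,0,-43,17.5,-15.5,0,1],[0,0,-43,17.5,-15.5,0,1],[0,0,-43,17.5,-15.5,0,1]]])

```text
t: 2.65
tcp_pos: [0.2712, -0.3634, 0.4803]
ee_rot: [-3.14, -0.001, 0.998]
wrist_force: [-0.7, -1.0, 1.2]
finger_gap: 0.0855
grip_force: 0.0
```

```bash
python3 -c "
from h import *
go([.54,.022,.48],np.radians(146))"
```

```text
t 2.65 tcp [ 0.2712 -0.3634  0.4803] yaw 57.1971105942519 F [-0.6754 -1.0255  1.1909] j [-1.1928 -0.1842  1.4847  0.0006  1.8429 -0.6201]
turn [  0.   -0.1 -88.8] shift [46.95  1.71  0.09]
```

>>> drive_tool(targets=[[[0,0,-43,23.5,0.8,0,1],[0,0,-43,23.5,0.8,0,1],[0,0,-43,23.5,0.8,0,1],[0,0,-43,23.5,0.8,0,1],[0,0,-43,23.5,0.8,0,1]]])

```text
t: 3.15
tcp_pos: [0.4064, -0.1712, 0.4802]
ee_rot: [-3.141, -0.002, 1.749]
wrist_force: [0.8, 0.3, -0.7]
finger_gap: 0.0853
grip_force: 0.0
```

```bash
python3 -c "
from h import *
go([.54,.022,.3],np.radians(146))"
```

```text
t 3.15 tcp [ 0.4064 -0.1712  0.4802] yaw 100.19738955239603 F [ 0.7604  0.2859 -0.7192] j [-0.6694 -0.2136  1.5094  0.0006  1.8476 -0.8472]
turn [ -0.   -0.1 -45.8] shift [16.61 16.58 18.03]
```

>>> drive_tool(targets=[[[0,0,-43,16.6,16.6,0,1],[0,0,-43,16.6,16.6,0,1],[0,0,-43,16.6,16.6,0,1],[0,0,-43,16.6,16.6,10,1],[0,0,-45,16.6,16.6,16,1]]])

```text
t: 3.65
tcp_pos: [0.5237, -0.0065, 0.3966]
ee_rot: [3.14, 0.002, 2.5]
wrist_force: [0.6, -0.2, -1.7]
finger_gap: 0.0853
grip_force: 0.0
```

Run:
```python
from h import *
go([.54,.022,.2],np.radians(146))
im,d=viewer.snapshot('wrist'); P=viewer.camera_params('wrist'); cv2.imwrite('pics/w1.png',im[:,:,::-1])
for n,z in [('grip_post',.144),('hinge_axis',.096),('upper_lip',.051),('slot_floor',.045)]:
    for q in finder.pinpoint('wrist',n)[:2]: print(n,round(q['score'],2),np.round(q['centre'],1),onz('wrist',q['centre'],z,P)[:2])
```

```text
t 3.65 tcp [ 0.5237 -0.0065  0.3966] yaw 143.23137639745693 F [ 0.5561 -0.2012 -1.6969] j [-0.2395 -0.0246  1.4998  0.0005  1.6639 -1.1686]
turn [ 0.1  0.1 -2.8] shift [ 0.44  3.23 19.66]
grip_post 0.69 [272.4 151.8] [0.5282 0.0201]
hinge_axis 0.73 [152.  223.5] [ 0.5157 -0.2105]
hinge_axis 0.7 [280.  219.3] [ 0.6323 -0.035 ]
upper_lip 0.63 [275.3 126. ] [0.5133 0.0435]
slot_floor 0.77 [275. 122.] [0.5084 0.0469]
```

View pics/w1.png

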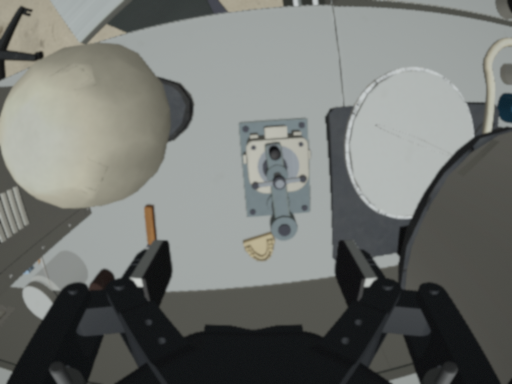

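The wrist view shows the post at (273,152), the column at (285,228) and the slotted lug at (275,128). The arm was still moving when it was taken. I'll come down over the post and look again.

>>> drive_tool(targets=[[[0,0,0,0.5,3,5,1],[0,0,0,0.5,3,10,1],[0,0,0,0.5,3,15,1],[0,0,0,0.5,3,18,1],[0,0,0,0.5,3,18,1]]])

```text
t: 4.4
tcp_pos: [0.534, 0.0171, 0.214]
ee_rot: [-3.138, -0.006, 2.487]
wrist_force: [-0.1, -0.0, -0.6]
finger_gap: 0.0855
grip_force: 0.0
```

```bash
cat > w.py <<'E'
from h import *
import sys
im,d=viewer.snapshot('top')
P=viewer.camera_params('wrist'); im,d=viewer.snapshot('wrist'); cv2.imwrite(f'pics/{sys.argv[1]}.png',im[:,:,::-1])
Z=dict(grip_post=.144,hinge_axis=.096,upper_lip=.051,slot_floor=.045,wedge=0,wedge_tip=0)
for c in ['wrist','top']:
  for n in sys.argv[2:]:
    for q in finder.pinpoint(c,n)[:2]: print(c,n,round(q['score'],2),np.round(q['centre'],1),onz(c,q['centre'],Z[n],P if c=='wrist' else None)[:2])
E
python3 w.py w2 grip_post hinge_axis upper_lip slot_floor; python3 -c "
from h import *
go([.537,.022,.128],np.radians(146))"
```

```text
wrist grip_post 0.97 [253.7 199. ] [0.5354 0.0171]
wrist grip_post 0.73 [107.7 269.7] [ 0.5088 -0.1368]
wrist hinge_axis 0.72 [274.5 287.3] [ 0.6448 -0.0378]
wrist upper_lip 0.96 [263.5 149.7] [0.5246 0.0386]
wrist slot_floor 0.86 [259.7 142.8] [0.5171 0.0394]
top hinge_axis 0.78 [187.9 170.2] [ 0.6514 -0.0438]
top upper_lip 0.82 [158.9 218.6] [0.5234 0.0427]
top slot_floor 0.47 [157.8 217.9] [0.5255 0.0475]
top slot_floor 0.46 [342.1 206. ] [ 0.5596 -0.4647]
t 4.9 tcp [0.537  0.0178 0.2184] yaw 142.70558751625853 F [0.0843 0.7029 0.1945] j [-0.1878  0.1075  1.7168  0.      1.3154 -1.1077]
turn [ 0.   0.1 -3.3] shift [0.27 0.32 9.04]
```

View pics/w2.png

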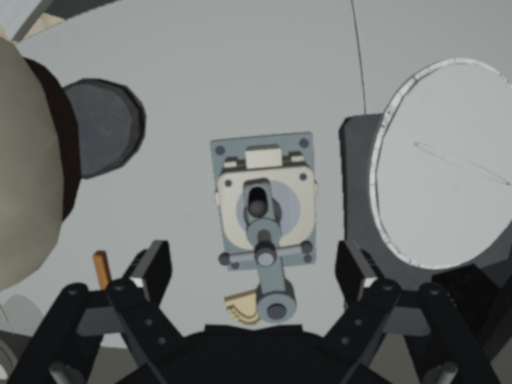

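The post is at (257,205), between the open fingers. The cross bar lies behind it at about row 253, running parallel to the closing line, so the way down is clear.

>>> drive_tool(targets=[[[0,0,-3,0,0.2,4,1],[0,0,-3,0,0.2,8,1],[0,0,-3,0,0.2,8.9,1],[0,0,-3,0,0.2,8.9,1],[0,0,-3,0,0.2,8.9,0.2]]])

```text
t: 5.4
tcp_pos: [0.5389, 0.0193, 0.1299]
ee_rot: [3.141, 0.002, 2.543]
wrist_force: [0.5, -0.3, 1.0]
finger_gap: 0.0732
grip_force: 0.0
```

>>> drive_tool(targets=[[[0,0,0,0,0,0,-1],[0,0,0,0,0,0,-1],[0,0,0,0,0,0,-1],[0,0,0,0,0,0,-1],[0,0,0,0,0,0,-1]]])

```text
t: 5.9
tcp_pos: [0.5381, 0.0195, 0.1291]
ee_rot: [3.141, 0.001, 2.543]
wrist_force: [-2.2, -0.2, 5.6]
finger_gap: 0.0145
grip_force: 58.4
```

Run:
```python
from h import *
s=env.read_state(); print(s['finger_gap'],s['grip_force'],s['wrist_force'],s['ft_torque'])
h=np.array([.646,-.040]); v=s['tcp_pos'][:2]-h; print(np.hypot(*v),np.degrees(np.arctan2(v[1],v[0])))
a0=np.arctan2(v[1],v[0]); A=R.from_euler('xyz',s['ee_rot'])
for a in np.radians(np.arange(8,82,8)):
    p=h+.122*np.r_[np.cos(a0+a),np.sin(a0+a)]
    print(np.degrees(a).round(),p,(A.inv().apply(np.r_[p-s['tcp_pos'][:2],0])*100).round(2))
```

```text
0.014492268550919868 58.38939070701599 [-2.1716 -0.2371  5.5762] [ 0.0585  0.2326 -0.043 ]
0.12321208892848752 151.14582575610999
8.0 [0.532  0.0034] [-0.4  -1.67 -0.  ]
16.0 [ 0.5271 -0.0129] [-0.91 -3.29 -0.  ]
24.0 [ 0.5244 -0.0297] [-1.64 -4.83 -0.  ]
32.0 [ 0.5242 -0.0467] [-2.58 -6.25 -0.  ]
40.0 [ 0.5263 -0.0636] [-3.71 -7.52  0.  ]
48.0 [ 0.5307 -0.08  ] [-5.   -8.63  0.  ]
56.0 [ 0.5374 -0.0957] [-6.43 -9.55  0.  ]
64.0 [ 0.5462 -0.1102] [ -7.98 -10.26   0.  ]
72.0 [ 0.557  -0.1234] [ -9.61 -10.74   0.  ]
80.0 [ 0.5695 -0.135 ] [-11.3  -10.99   0.01]
```

>>> drive_tool(targets=[[[0,0,-4,-0.2,-0.85,0,-1],[0,0,-8,-0.4,-1.65,0,-1],[0,0,-12,-0.65,-2.5,0,-1],[0,0,-16,-0.9,-3.3,0,-1],[0,0,-24,-1.65,-4.85,0,-1]]])

```text
t: 6.4
tcp_pos: [0.5234, -0.0293, 0.1291]
ee_rot: [3.141, -0.001, 2.967]
wrist_force: [-1.6, -0.1, 5.1]
finger_gap: 0.0141
grip_force: 58.7
```

```bash
cat > arc.py <<'E'
from h import *
s=env.read_state(); print(s['finger_gap'],s['grip_force'],s['wrist_force'],s['tcp_pos'],np.degrees(s['ee_rot'][2]))
h=np.array([.646,-.040]); v=s['tcp_pos'][:2]-h; print(np.hypot(*v),np.degrees(np.arctan2(v[1],v[0])))
a0=np.arctan2(v[1],v[0]); A=R.from_euler('xyz',s['ee_rot'])
for a in np.radians(np.arange(8,60,8)):
    p=h+.123*np.r_[np.cos(a0+a),np.sin(a0+a)]
    print(np.degrees(a).round(),(A.inv().apply(np.r_[p-s['tcp_pos'][:2],0])*100).round(2))
E
python3 arc.py
```

```text
0.014088642687906112 58.65467011928558 [-1.6101 -0.0843  5.0969] [ 0.5234 -0.0293  0.1291] 169.98370530271805
0.12301219539925773 175.03242096148813
8.0 [-0.27 -1.69 -0.  ]
16.0 [-0.77 -3.34 -0.  ]
24.0 [-1.5  -4.89 -0.  ]
32.0 [-2.44 -6.33 -0.  ]
40.0 [-3.56 -7.62 -0.01]
48.0 [-4.86 -8.75 -0.01]
56.0 [-6.3  -9.68 -0.01]
```

>>> drive_tool(targets=[[[0,0,-8,-0.3,-1.7,0,-1],[0,0,-16,-0.8,-3.35,0,-1],[0,0,-24,-1.5,-4.9,0,-1],[0,0,-32,-2.45,-6.3,0,-1],[0,0,-40,-3.6,-7.6,0,-1]]])

```text
t: 6.9
tcp_pos: [0.546, -0.1124, 0.1291]
ee_rot: [-3.14, -0.0, -2.618]
wrist_force: [0.3, 0.7, 4.0]
finger_gap: 0.0142
grip_force: 58.6
```

```bash
python3 arc.py
```

```text
0.014241455445158617 58.61755907535553 [0.3154 0.6589 3.9887] [ 0.546  -0.1124  0.1291] -149.99427807888924
0.12340658074332471 -144.0913718861771
8.0 [-0.34 -1.69  0.  ]
16.0 [-0.86 -3.32  0.  ]
24.0 [-1.61 -4.86  0.01]
32.0 [-2.57 -6.29  0.01]
40.0 [-3.72 -7.56  0.01]
48.0 [-5.03 -8.67  0.01]
56.0 [-6.48 -9.58  0.01]
```

>>> drive_tool(targets=[[[0,0,-4,-0.15,-0.85,0,-1],[0,0,-8,-0.35,-1.7,0,-1],[0,0,-8,-0.35,-1.7,0,-1],[0,0,-8,-0.35,-1.7,0,0.3],[0,0,-8,-0.35,-1.7,0,0.3]]])

```text
t: 7.4
tcp_pos: [0.5572, -0.1239, 0.128]
ee_rot: [3.141, 0.0, -2.484]
wrist_force: [-1.0, -0.4, 0.3]
finger_gap: 0.0424
grip_force: 0.0
```

>>> drive_tool(targets=[[[0,0,0,0,0,0,0.3],[0,0,0,0,0,-3,0.3],[0,0,0,0,0,-8,0.3],[0,0,0,0,0,-13,0.3],[0,0,0,0,0,-18,0.3]]])

```text
t: 7.9
tcp_pos: [0.5569, -0.1235, 0.3099]
ee_rot: [3.141, -0.0, -2.483]
wrist_force: [0.3, 0.2, 0.2]
finger_gap: 0.0562
grip_force: 0.0
```

```bash
python3 w.py w3 grip_post hinge_axis upper_lip slot_floor wedge wedge_tip; python3 -c "
from h import *
go([.535,-.279,.3],np.radians(142))
go([.535,-.279,.3],np.radians(-38))"
```

```text
wrist grip_post 0.92 [256.9 166.3] [ 0.5583 -0.123 ]
wrist hinge_axis 0.67 [265.4 241. ] [ 0.6446 -0.0406]
wrist upper_lip 0.97 [354.9 199. ] [0.5239 0.0404]
wrist slot_floor 0.72 [353.1 193.9] [0.5201 0.0352]
wrist wedge 0.9 [184.6  71. ] [ 0.5339 -0.284 ]
wrist wedge_tip 0.56 [132.5  90.8] [ 0.6087 -0.3391]
top grip_post 0.58 [214.6 203.1] [ 0.559  -0.1235]
top hinge_axis 0.64 [293.9 189.7] [ 0.599  -0.3276]
top hinge_axis 0.6 [212.9 204.2] [ 0.56   -0.1126]
top upper_lip 0.48 [160.  218.2] [0.5245 0.0396]
top upper_lip 0.16 [292.3 189.3] [ 0.6054 -0.3265]
top wedge 0.77 [275.1 218.6] [ 0.5261 -0.2798]
top wedge 0.29 [214.6 199.3] [ 0.5818 -0.1038]
top wedge_tip 0.69 [294.2 191.2] [ 0.6058 -0.3355]
t 8.6 tcp [ 0.5571 -0.1241  0.3076] yaw -142.29203675739578 F [-0.4824 -0.5342  0.398 ] j [-0.427   0.1183  1.5239 -0.      1.5004 -2.6559]
turn [ 0.  -0.1 75.7] shift [ 11.23 -10.9    0.76]
t 8.6 tcp [ 0.5571 -0.1241  0.3076] yaw -142.29203675739578 F [-0.4824 -0.5342  0.398 ] j [-0.427   0.1183  1.5239 -0.      1.5004 -2.6559]
turn [   0.1    0.  -104.3] shift [ 11.23 -10.9    0.76]
```

The arm now stands clear at about 1.3 rad. I'll turn the wrist so the camera faces away from the box and dome. This takes the long way round to stay within joint 6's range.

>>> drive_tool(targets=[[[0,0,8.5,0,0,0,0.3],[0,0,17,0,0,0,0.3],[0,0,25.5,0,0,0,0.3],[0,0,34,0,0,0,0.3],[0,0,42.5,0,0,0,0.3]]])

```text
t: 9.1
tcp_pos: [0.5573, -0.1241, 0.3081]
ee_rot: [3.142, -0.0, 3.052]
wrist_force: [-0.4, 0.6, -0.6]
finger_gap: 0.0557
grip_force: 0.0
```

>>> drive_tool(targets=[[[0,0,8.5,0,0,0,0.3],[0,0,17,0,0,0,0.3],[0,0,25.5,0,0,0,0.3],[0,0,34,0,0,0,0.3],[0,0,42.5,0,0,0,0.3]]])

```text
t: 9.6
tcp_pos: [0.5573, -0.1241, 0.3081]
ee_rot: [-3.141, -0.0, 2.31]
wrist_force: [-0.5, 0.1, -0.0]
finger_gap: 0.0551
grip_force: 0.0
```

>>> drive_tool(targets=[[[0,0,8.5,0,0,0,0.3],[0,0,17,0,0,0,0.3],[0,0,25.5,0,0,0,0.3],[0,0,34,0,0,0,0.3],[0,0,42.5,0,0,0,0.3]]])

```text
t: 10.1
tcp_pos: [0.5573, -0.1241, 0.3081]
ee_rot: [-3.141, -0.0, 1.568]
wrist_force: [-0.6, 0.0, -0.4]
finger_gap: 0.0556
grip_force: 0.0
```

>>> drive_tool(targets=[[[0,0,8.5,0,0,0,0.3],[0,0,17,0,0,0,0.3],[0,0,25.5,0,0,0,0.3],[0,0,34,0,0,0,0.3],[0,0,42.5,0,0,0,0.3]]])

```text
t: 10.6
tcp_pos: [0.5573, -0.1241, 0.3081]
ee_rot: [-3.141, 0.0, 0.827]
wrist_force: [-0.3, -0.1, -0.5]
finger_gap: 0.0556
grip_force: 0.0
```

>>> drive_tool(targets=[[[0,0,8.5,0,0,0,0.3],[0,0,17,0,0,0,0.3],[0,0,25.5,0,0,0,0.3],[0,0,34,0,0,0,0.3],[0,0,42.5,0,0,0,0.3]]])

```text
t: 11.1
tcp_pos: [0.5573, -0.1241, 0.3081]
ee_rot: [-3.141, 0.0, 0.085]
wrist_force: [-0.2, -0.1, 0.6]
finger_gap: 0.0555
grip_force: 0.0
```

```bash
python3 -c "
from h import *
go([.532,-.281,.2],np.radians(-38.3))"
```

```text
t 11.1 tcp [ 0.5573 -0.1241  0.3081] yaw 4.8599497252348165 F [-0.2175 -0.1433  0.5644] j [-0.4269  0.1178  1.5236  0.      1.5004  1.0591]
turn [-0.   0.  43.2] shift [-3.85 15.42 10.81]
```

>>> drive_tool(targets=[[[0,0,8.5,-1,4,0,0.3],[0,0,17,-2,8,2,0.3],[0,0,25.5,-3,12,4,0.3],[0,0,34,-3.8,15.4,7,0.3],[0,0,43,-3.8,15.4,11,0.3]]])

```text
t: 11.6
tcp_pos: [0.5335, -0.2862, 0.199]
ee_rot: [3.14, -0.005, -0.663]
wrist_force: [0.1, 0.5, -0.6]
finger_gap: 0.0556
grip_force: 0.0
```

>>> drive_tool(targets=[[[0,0,0,0,0,0,0.3],[0,0,0,0,0,0,0.3]]])

```text
t: 11.8
tcp_pos: [0.5332, -0.2804, 0.1981]
ee_rot: [-3.141, 0.002, -0.648]
wrist_force: [-0.2, 0.1, 0.4]
finger_gap: 0.0557
grip_force: 0.0
```

```bash
python3 w.py w4 wedge wedge_tip
python3 - <<'E'
from h import *
go([.532,-.281,.01],np.radians(-38.3))
P=viewer.camera_params('wrist')
for q in finder.masks_of('wrist','wedge')[:1]:
    r,c=np.nonzero(q['region']); X=np.array([onz('wrist',(a,b),.011,P)[:2] for a,b in zip(c,r)])
    m=X.mean(0);v=np.linalg.svd(X-m,full_matrices=False)[2][0]; s=(X-m)@v
    print(q['score'],np.degrees(np.arctan2(v[1],v[0])),m+v*s.min(),m+v*s.max())
E
```

```text
wrist wedge 0.74 [ 72.8 267.1] [0.5753 0.0447]
wrist wedge 0.64 [249.1 163.2] [ 0.5353 -0.2766]
wrist wedge_tip 0.82 [252.1  80.1] [ 0.6106 -0.338 ]
top wedge 0.62 [274.  217.5] [ 0.5293 -0.2767]
t 12.1 tcp [ 0.5345 -0.2809  0.2003] yaw -37.25871092924607 F [-0.3001  0.6153 -0.7143] j [-0.6802  0.2696  1.5648  0.      1.304   1.5409]
turn [ 0.  -0.2  1. ] shift [-0.25  0.16 19.03]
0.67 72.19402682494345 [ 0.4363 -0.7143] [ 0.506  -0.4972]
```

View pics/w4.png

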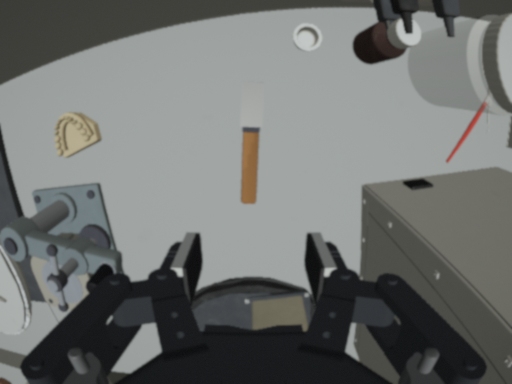

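The handle runs from (251,130) to (248,203), and the blade tip is near (253,82). The fingers straddle its line.

Run:
```python
from h import *
P=viewer.camera_params('wrist')
a,b,t=[onz('wrist',u,z,P)[:2] for u,z in [((250.8,131),.022),((248.5,203),.015),((252.3,81),.002)]]
print(a,b,t,np.hypot(*(a-b)),np.hypot(*(t-b)))
for v in (a-b,t-b,t-a): print(np.degrees(np.arctan2(v[1],v[0])))
u=(t-b)/np.hypot(*(t-b)); o=t-.095*u; print('origin',o)
go(np.r_[o,.002],np.arctan2(u[1],u[0]))
```

```text
[ 0.5666 -0.3032] [ 0.5005 -0.2493] [ 0.6095 -0.3379] 0.08526839669767348 0.14045549350545386
-39.240474634809836
-39.114453446994254
-38.91974245354594
origin [ 0.5358 -0.278 ]
t 12.15 tcp [ 0.5342 -0.2808  0.1998] yaw -37.28458472436364 F [-0.2524  0.1848  0.3215] j [-0.6804  0.27    1.5653 -0.      1.3038  1.5412]
turn [ 0.  -0.1  1.8] shift [-0.1  -0.32 19.78]
```

>>> drive_tool(targets=[[[0,0,1.8,0,-0.3,5,0.3],[0,0,1.8,0,-0.3,10,0.3],[0,0,1.8,0,-0.3,15,0.3],[0,0,1.8,0,-0.3,18,0.3],[0,0,1.8,0,-0.3,19.6,0.3]]])

```text
t: 12.65
tcp_pos: [0.5337, -0.277, -0.0007]
ee_rot: [3.142, 0.004, -0.683]
wrist_force: [0.4, 0.1, -0.4]
finger_gap: 0.0549
grip_force: 0.0
```

>>> drive_tool(targets=[[[0,0,0,0,0,0,0.3],[0,0,0,0,0,0,-0.4],[0,0,0,0,0,0,-1],[0,0,0,0,0,0,-1],[0,0,0,0,0,0,-1]]])

```text
t: 13.15
tcp_pos: [0.537, -0.2798, 0.0049]
ee_rot: [-3.141, -0.005, -0.684]
wrist_force: [0.2, -0.1, 6.7]
finger_gap: 0.0164
grip_force: 60.3
```

>>> drive_tool(targets=[[[0,0,0,0,0,0,-1],[0,0,0,0,0,0,-1],[0,0,0,0,0,0,-1]]])

```text
t: 13.45
tcp_pos: [0.5371, -0.2798, 0.0049]
ee_rot: [-3.141, -0.005, -0.684]
wrist_force: [0.4, -0.0, 6.5]
finger_gap: 0.0165
grip_force: 60.3
```

Run:
```python
from h import *
go([.535,-.279,.25],np.radians(-33))
```

```text
t 13.45 tcp [ 0.5371 -0.2798  0.0049] yaw -39.17182020942389 F [ 0.4457 -0.048   6.5421] j [-0.6761  0.5317  1.6557  0.0001  0.9494  1.5783]
turn [ 0.  -0.3 -6.2] shift [ -0.09   0.06 -24.51]
```

>>> drive_tool(targets=[[[0,0,0,0,0,-2,-1],[0,0,0,0,0,-6,-1],[0,0,0,0,0,-11,-1],[0,0,0,0,0,-16,-1],[0,0,0,0,0,-21,-1]]])

```text
t: 13.95
tcp_pos: [0.535, -0.2783, 0.215]
ee_rot: [3.142, -0.001, -0.684]
wrist_force: [0.7, -0.4, -1.5]
finger_gap: 0.0168
grip_force: 59.1
```

>>> drive_tool(targets=[[[0,0,0,0,0,-5,-1],[0,0,0,0,0,-10,-1],[0,0,0,0,0,-15,-1],[0,0,0,0,0,-20,-1],[0,0,0,0,0,-20,-1]]])

```text
t: 14.45
tcp_pos: [0.5369, -0.2797, 0.4229]
ee_rot: [-3.142, -0.016, -0.684]
wrist_force: [0.7, -0.7, -1.0]
finger_gap: 0.0166
grip_force: 59.3
```

Run:
```python
from h import *
go([.42,.108,.42],np.radians(-33.3))
s=env.read_state(); print(s['finger_gap'],s['grip_force'],s['ft_torque'],s['ee_rot'])
```

```text
t 14.45 tcp [ 0.5369 -0.2797  0.4229] yaw -39.17096669791924 F [ 0.7337 -0.7068 -0.9581] j [-0.6761  0.1536  1.2615 -0.      1.7101  1.5784]
turn [ 0.  -0.9 -5.9] shift [-33.55 -22.67  -0.26]
0.01655605499234787 59.26709532737732 [ 0.033  -0.0233 -0.012 ] [-3.1415 -0.0164 -0.6837]
```

>>> drive_tool(targets=[[[0,0,-2,-4,-2.7,0,-1],[0,0,-3,-8,-5.4,0,-1],[0,0,-4,-12,-8.1,0,-1],[0,0,-5,-16,-10.8,0,-1],[0,0,-6,-20,-13.5,0,-1]]])

```text
t: 14.95
tcp_pos: [0.4642, -0.0458, 0.4122]
ee_rot: [-3.141, -0.001, -0.579]
wrist_force: [1.5, 0.4, -1.4]
finger_gap: 0.0167
grip_force: 59.1
```

>>> drive_tool(targets=[[[0,0,0,0,0,0,-1],[0,0,0,0,0,0,-1]]])

```text
t: 15.15
tcp_pos: [0.4651, -0.0464, 0.4128]
ee_rot: [-3.141, -0.002, -0.577]
wrist_force: [0.0, -0.6, -1.6]
finger_gap: 0.0166
grip_force: 59.3
```

Run:
```python
from h import *
go([.42,.108,.42],np.radians(-33.3))
```

```text
t 15.15 tcp [ 0.4651 -0.0464  0.4128] yaw -33.045866217314384 F [ 0.0219 -0.6451 -1.6105] j [-0.354  -0.1596  1.5931 -0.0003  1.7061  1.7935]
turn [-0.  -0.1  0.3] shift [-12.2  -10.48  -0.74]
```

>>> drive_tool(targets=[[[0,0,0,-4,-3.5,0,-1],[0,0,0,-8,-7,0,-1],[0,0,0,-12.2,-10.5,0,-1],[0,0,0,-12.2,-10.5,5,-1],[0,0,0,-12.2,-10.5,10,-1]]])

```text
t: 15.65
tcp_pos: [0.4218, 0.1081, 0.3138]
ee_rot: [-3.139, -0.004, -0.577]
wrist_force: [0.4, -0.6, -3.3]
finger_gap: 0.0165
grip_force: 59.4
```

>>> drive_tool(targets=[[[0,0,0,0,0,5,-1],[0,0,0,0,0,10,-1],[0,0,0,0,0,15,-1],[0,0,0,0,0,18,-1],[0,0,0,0,0,18,-1]]])

```text
t: 16.15
tcp_pos: [0.4174, 0.1061, 0.1289]
ee_rot: [3.136, 0.008, -0.581]
wrist_force: [-1.1, 0.5, -1.3]
finger_gap: 0.0162
grip_force: 59.2
```

```bash
python3 w.py w5 upper_lip slot_floor hinge_axis wedge_tip
python3 - <<'E'
from h import *
P=viewer.camera_params('wrist')
s=env.read_state(); z=s['tcp_pos'][2]-.0049
q=finder.pinpoint('wrist','wedge_tip')
if q: print('tip z',z,onz('wrist',q[0]['centre'],z,P))
d=np.r_[np.cos(np.radians(-33.3)),np.sin(np.radians(-33.3))]; 
print('FK tip',s['tcp_pos'][:2]+.093*d)
go(np.r_[np.r_[.524,.04]-d*(.093+.012),.047+.0049],np.radians(-33.3))
E
```

```text
wrist upper_lip 0.93 [251.2  35.7] [0.5221 0.0397]
wrist slot_floor 0.88 [251.5  31.8] [0.5256 0.0371]
wrist wedge_tip 0.71 [252.2  64.5] [0.5076 0.0483]
wrist wedge_tip 0.57 [252.2 244.2] [0.3583 0.1464]
top slot_floor 0.67 [160.2 216.7] [0.5289 0.0409]
top hinge_axis 0.67 [185.6 172.5] [ 0.6451 -0.0377]
top wedge_tip 0.71 [146.  228.4] [0.497  0.0935]
tip z 0.12942338320608243 [0.4987 0.0565 0.1294]
FK tip [0.4993 0.0561]
t 16.7 tcp [0.4213 0.1072 0.1341] yaw -33.174250887109835 F [ 0.431   0.5202 -1.2565] j [-0.0253 -0.022   2.0375 -0.      1.1247  2.1245]
turn [-0.  -0.1  0.1] shift [ 1.76 -0.01  8.22]
```

View pics/w5.png

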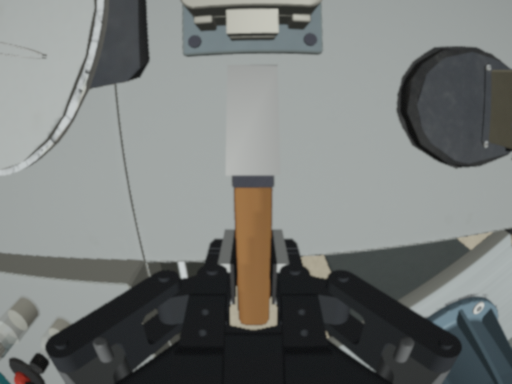

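The wedge (centre column 252) lines up with the lug (226 to 279). The tip, at row 65, is still short of the lug face at about row 38. I'll come down to slot height.

>>> drive_tool(targets=[[[0,0,0,0,0,3,-1],[0,0,0,0,0,6,-1],[0,0,0,0,0,8.2,-1],[0,0,0,0,0,8.2,-1],[0,0,0,0,0,8.2,-1]]])

```text
t: 17.2
tcp_pos: [0.4209, 0.1072, 0.0517]
ee_rot: [3.141, 0.0, -0.579]
wrist_force: [1.4, 0.2, -0.9]
finger_gap: 0.0165
grip_force: 59.2
```

>>> drive_tool(targets=[[[0,0,0,0,0,0,-1],[0,0,0,0,0,0,-1]]])

```text
t: 17.4
tcp_pos: [0.4222, 0.1071, 0.0528]
ee_rot: [-3.14, -0.002, -0.579]
wrist_force: [0.9, 0.9, -1.8]
finger_gap: 0.0169
grip_force: 59.2
```

```bash
cat > ins.py <<'E'
from h import *
d=np.r_[np.cos(np.radians(-33.3)),np.sin(np.radians(-33.3))]
s=env.read_state(); tip=s['tcp_pos'][:2]+.093*d; e=tip-np.r_[.5232,.0397]
print('tip past lip mm',1e3*e@d,'lat',1e3*(e@np.r_[-d[1],d[0]]),'under z',1e3*(s['tcp_pos'][2]-.0049),'rot',np.degrees(s['ee_rot']),'F along',s['wrist_force'][:2]@d,s['wrist_force'],s['ft_torque'],s['finger_gap'],s['grip_force'])
E
python3 ins.py; python3 w.py w6 upper_lip slot_floor wedge_tip; python3 ins.py
python3 - <<'E'
from h import *
P=viewer.camera_params('wrist')
for n,z in [('upper_lip',.051),('wedge_tip',.047)]:
    q=finder.pinpoint('wrist',n)
    if q: print(n,onz('wrist',q[0]['centre'],z,P))
E
```

```text
tip past lip mm -28.4586016492361 lat 0.9141079578229523 under z 47.88798462282261 rot [-179.9134   -0.1385  -33.1772] F along 0.2606743878341627 [ 0.8934  0.8853 -1.767 ] [0.0204 0.0205 0.0008] 0.01694473621729097 59.23818111419678
wrist upper_lip 0.76 [257.6   7.3] [0.5218 0.0386]
wrist slot_floor 0.92 [256.8   8.2] [0.5231 0.0381]
wrist wedge_tip 0.66 [251.6  67.6] [0.5021 0.0552]
top upper_lip 0.98 [159.9 217.6] [0.5261 0.04  ]
top slot_floor 0.45 [161.2 216.6] [0.5292 0.0381]
top wedge_tip 0.69 [155.3 226.8] [0.5017 0.0667]
tip past lip mm -29.4891949187661 lat 0.22780880255071714 under z 46.59413404311061 rot [-179.9926   -0.0082  -33.1863] F along 0.40417253834079425 [ 0.5631  0.1211 -1.2785] [0.0018 0.0374 0.008 ] 0.016891963732198742 59.23757314682007
upper_lip [0.5204 0.0388 0.051 ]
wedge_tip [0.4969 0.0576 0.047 ]
```

View pics/w6.png

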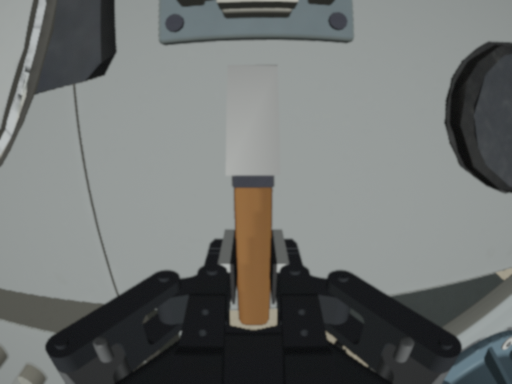

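The lug centre (column 258) is about 2 mm to the right of the wedge centre (252). I'll correct that and advance to the slot mouth.

>>> drive_tool(targets=[[[0,0,0,0.8,0.2,0,-1],[0,0,0,1.6,0.2,0,-1],[0,0,0,2.2,0.2,0,-1],[0,0,0,2.2,0.2,0,-1],[0,0,0,2.2,0.2,0,-1]]])

```text
t: 18.4
tcp_pos: [0.4383, 0.0932, 0.0513]
ee_rot: [3.141, 0.0, -0.58]
wrist_force: [-0.4, 1.1, -2.2]
finger_gap: 0.0164
grip_force: 59.2
```

>>> drive_tool(targets=[[[0,0,0,0.3,0,0,-1],[0,0,0,0.6,0,0,-1],[0,0,0,0.9,0,0,-1],[0,0,0,1.0,0,0,-1],[0,0,0,1.0,0,0,-1]]])

```text
t: 18.9
tcp_pos: [0.4467, 0.0879, 0.0514]
ee_rot: [-3.142, -0.0, -0.579]
wrist_force: [0.4, 0.6, -1.5]
finger_gap: 0.0165
grip_force: 59.2
```

```bash
python3 ins.py; python3 w.py w7 upper_lip slot_floor wedge_tip; python3 ins.py
python3 - <<'E'
import cv2
a=cv2.imread('pics/w7.png');s=cv2.resize(a[0:200,130:390],None,fx=3,fy=3,interpolation=2);cv2.imwrite('pics/w7c.png',s)
E
```

```text
tip past lip mm 2.6424946114951453 lat -1.7169273159456795 under z 46.49681343199957 rot [-179.998    -0.0014  -33.1889] F along 0.0009044449641357846 [ 0.3959  0.601  -1.5309] [ 0.0288  0.0072 -0.0311] 0.01650992592653173 59.242833852767944
wrist upper_lip 0.97 [251.2  68.4] [0.522  0.0389]
wrist wedge_tip 0.57 [252.3  65.1] [0.5276 0.0348]
top upper_lip 0.79 [160.8 219.8] [0.5201 0.0373]
top slot_floor 0.54 [159.8 218.1] [0.525  0.0419]
top slot_floor 0.27 [179.6 203. ] [ 0.5672 -0.0122]
top wedge_tip 0.75 [160.2 218.5] [0.5257 0.0532]
tip past lip mm 2.4015399440037917 lat -1.7372836350731147 under z 46.48333614886602 rot [179.9993   0.0026 -33.1783] F along 0.3397819733322513 [-0.1419 -0.835  -2.1452] [0.0659 0.05   0.0102] 0.016514108731383922 59.24342930316925
```

View pics/w7c.png

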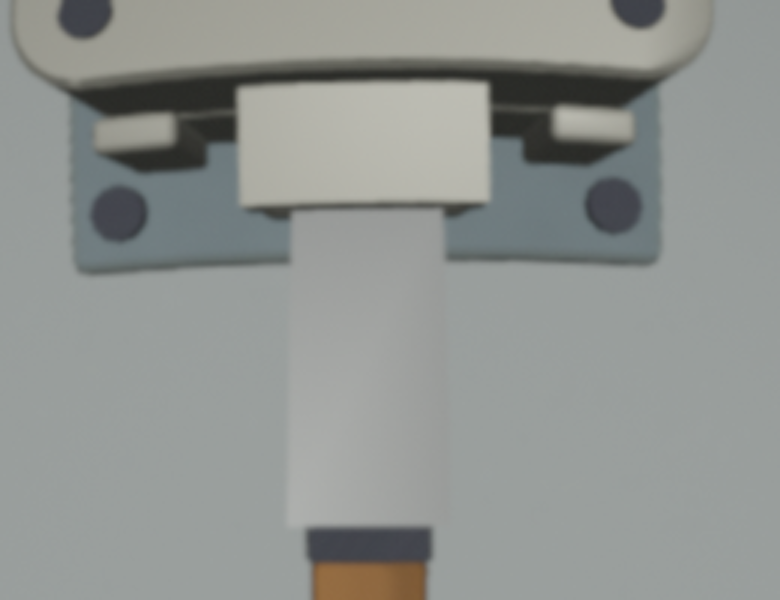

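The blade now goes in under the lug, centred (367 against 364 in the crop) with no contact force. I'll push in small steps.

>>> drive_tool(targets=[[[0,0,0,0.1,0,0,-1],[0,0,0,0.2,0,0,-1],[0,0,0,0.3,0,0,-1],[0,0,0,0.4,0,0,-1],[0,0,0,0.5,0,0,-1]]])

```text
t: 19.8
tcp_pos: [0.4508, 0.0851, 0.0514]
ee_rot: [3.142, 0.0, -0.579]
wrist_force: [0.7, 0.2, -2.2]
finger_gap: 0.0164
grip_force: 59.3
```

```bash
python3 ins.py
```

```text
tip past lip mm 7.559999146909218 lat -1.751464678928053 under z 46.46184822309439 rot [179.9976   0.004  -33.1844] F along 0.48334800928534455 [ 0.701   0.1868 -2.154 ] [0.0624 0.0707 0.0018] 0.016385197882416665 59.30985689163208
```

>>> drive_tool(targets=[[[0,0,0,0.1,0,0,-1],[0,0,0,0.2,0,0,-1],[0,0,0,0.3,0,0,-1],[0,0,0,0.4,0,0,-1],[0,0,0,0.5,0,0,-1]]])

```text
t: 20.3
tcp_pos: [0.4541, 0.0827, 0.051]
ee_rot: [3.141, 0.002, -0.579]
wrist_force: [-2.9, 1.8, -2.9]
finger_gap: 0.017
grip_force: 59.2
```

```bash
python3 ins.py
```

```text
tip past lip mm 11.687253545495945 lat -2.0023051495178277 under z 46.068077182434145 rot [179.9622   0.0991 -33.1825] F along -3.3837174963580234 [-2.8766  1.7839 -2.9341] [ 0.3936  0.6557 -0.0204] 0.016950111662623724 59.20218586921692
```

>>> drive_tool(targets=[[[0,0,0,0.1,0,0,-1],[0,0,0,0.2,0,0,-1],[0,0,0,0.3,0,0,-1],[0,0,0,0.4,0,0,-1],[0,0,0,0.4,0,0,-1]]])

```text
t: 20.8
tcp_pos: [0.4584, 0.0802, 0.0514]
ee_rot: [3.142, -0.0, -0.579]
wrist_force: [-3.0, 1.6, -4.1]
finger_gap: 0.0164
grip_force: 59.0
```

```bash
cat > lift.py <<'E'
from h import *
import sys
# lip rise from tilt of the upper half's top face: plane fit to scene/top depth
for c in ['top','scene']:
    im,d=viewer.snapshot(c); o=np.r_[.522,.0389]; dd=np.r_[np.cos(np.radians(-33.3)),np.sin(np.radians(-33.3))]
    X=cloud(c,d,d>0); e=X[:,:2]-o; u=e@dd; v=e@np.r_[-dd[1],dd[0]]
    k=(u>.0)&(u<.014)&(abs(v)<.014)&(X[:,2]>.055)&(X[:,2]<.075); print(c,'lug top z',k.sum(),np.median(X[k,2]))
    k=(u>.022)&(u<.105)&(abs(v)<.045)&(X[:,2]>.065)&(X[:,2]<.09)
    c3=np.linalg.lstsq(np.c_[u[k],v[k],np.ones(k.sum())],X[k,2],rcond=None)[0]
    print(c,'slope',c3[0],'n',k.sum(),'rise mm',-c3[0]*108)
E
python3 ins.py; python3 lift.py; python3 w.py w8 upper_lip slot_floor
```

```text
tip past lip mm 16.630855247736115 lat -1.7391488178792887 under z 46.460176266689054 rot [179.9983  -0.0047 -33.1873] F along -3.346677489706497 [-2.9799  1.5592 -4.0533] [ 0.3237  0.5811 -0.0146] 0.01639675762663163 58.987566232681274
top lug top z 44 0.06484935294790273
top slope -0.023105953115405097 n 994 rise mm 2.4954429364637507
scene lug top z 35 0.06666364228945676
scene slope -0.034512509089153244 n 774 rise mm 3.7273509816285504
wrist upper_lip 0.8 [249.4  95.3] [0.5235 0.039 ]
wrist slot_floor 0.6 [253.1  97.4] [0.5216 0.0381]
top upper_lip 0.89 [159.6 214.9] [0.5336 0.0411]
top slot_floor 0.69 [161.5 216.6] [0.5292 0.0373]
top slot_floor 0.28 [181.1 200. ] [ 0.5756 -0.0162]
```

```bash
python3 - <<'E'
from h import *
for c in ['top','scene']:
    d=np.load(c+'0.npy'); o=np.r_[.522,.0389]; dd=np.r_[np.cos(np.radians(-33.3)),np.sin(np.radians(-33.3))]
    X=cloud(c,d,d>0); e=X[:,:2]-o; u=e@dd; v=e@np.r_[-dd[1],dd[0]]
    k=(u>.0)&(u<.014)&(abs(v)<.014)&(X[:,2]>.055)&(X[:,2]<.075); print(c,'lug top z',k.sum(),np.median(X[k,2]))
    k=(u>.022)&(u<.105)&(abs(v)<.045)&(X[:,2]>.065)&(X[:,2]<.079)
    c3=np.linalg.lstsq(np.c_[u[k],v[k],np.ones(k.sum())],X[k,2],rcond=None)[0]; print(c3[0],k.sum(),-c3[0]*108)
a=cv2.imread('pics/w8.png');cv2.imwrite('pics/w8c.png',cv2.resize(a[40:220,130:390],None,fx=3,fy=3,interpolation=2))
E
python3 lift.py
```

```text
top lug top z 43 0.062216727869604416
-0.0008837376149526294 570 0.09544366241488397
scene lug top z 37 0.06333055786845077
-0.0038911914297737613 399 0.42024867441556624
top lug top z 45 0.06544593502311447
top slope -0.023491003393066798 n 998 rise mm 2.537028366451214
scene lug top z 36 0.06580039415055694
scene slope -0.02931801146156851 n 781 rise mm 3.166345237849399
```

View pics/w8c.png

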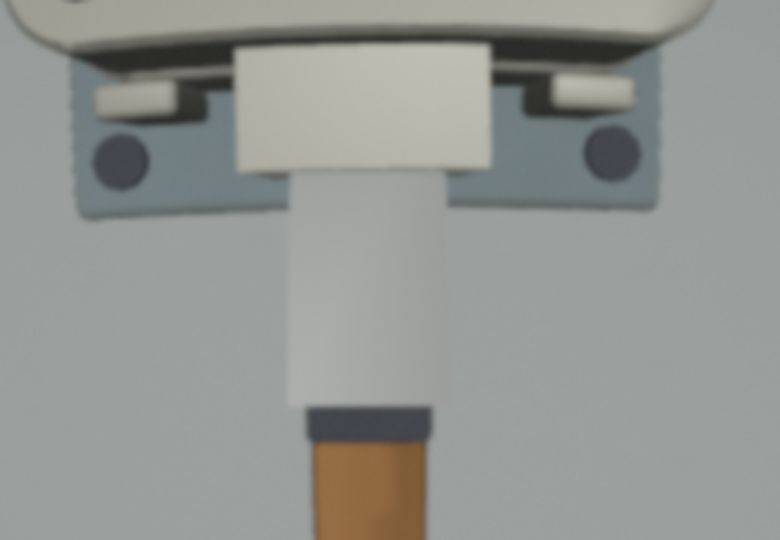

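The wedge hasn't slipped, since the blade joint is still at image row 175. The lip has risen about 2.7 to 3.5 mm, so I'll push 5 mm further.

>>> drive_tool(targets=[[[0,0,0,0.1,0,0,-1],[0,0,0,0.2,0,0,-1],[0,0,0,0.3,0,0,-1],[0,0,0,0.4,0,0,-1],[0,0,0,0.5,0,0,-1]]])

```text
t: 21.8
tcp_pos: [0.4626, 0.0775, 0.0514]
ee_rot: [-3.142, 0.0, -0.579]
wrist_force: [-2.7, 2.0, -3.4]
finger_gap: 0.0168
grip_force: 59.0
```

>>> drive_tool(targets=[[[0,0,0,0,0,0,-1],[0,0,0,0,0,0,-1],[0,0,0,0,0,0,-1],[0,0,0,0,0,0,-1]]])

```text
t: 22.2
tcp_pos: [0.4627, 0.0775, 0.0515]
ee_rot: [-3.141, -0.0, -0.579]
wrist_force: [-1.5, 0.3, -4.4]
finger_gap: 0.0168
grip_force: 59.0
```

```bash
python3 ins.py; python3 lift.py;python3 lift.py; python3 ins.py
```

```text
tip past lip mm 21.686654652606684 lat -1.629944353820234 under z 46.59032039643084 rot [-179.9904   -0.0263  -33.1812] F along -1.3901822853318944 [-1.4954  0.2556 -4.366 ] [ 0.2847  0.484  -0.0421] 0.016797084947340325 58.99775147438049
top lug top z 46 0.06723535689833171
top slope -0.04572144934388158 n 997 rise mm 4.937916529139211
scene lug top z 38 0.06828776627130445
scene slope -0.05451564650863878 n 774 rise mm 5.887689822932988
top lug top z 46 0.06670934144665153
top slope -0.03991429354334497 n 994 rise mm 4.310743702681257
scene lug top z 32 0.06777527897722807
scene slope -0.048708922457983764 n 784 rise mm 5.260563625462247
tip past lip mm 21.645948119740808 lat -1.6470604389857921 under z 46.56578670189791 rot [-179.9928   -0.0219  -33.1814] F along -0.656480462078639 [-0.8492 -0.0971 -3.8651] [ 0.2207  0.4104 -0.0155] 0.01649210406435423 58.99707913398743
```

```bash
python3 -c "
from h import *
print(env.finish_job())"
```

```text
the job is handed in; nothing more can be done
None
```

I swung the press arm clear (about 1.3 rad) and pushed the wedge about 22 mm into the slot, lifting the front lip about 5 mm (camera estimates 4.3–5.9 mm). The wedge was still gripped with the upper half resting on it, and the job is handed in; no verdict came back.

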